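# Close the tea caddy: tuck its flap under the lip

### The arm

A 7-joint arm with a two-finger parallel gripper is mounted at the origin on the work surface. World frame = base frame: x ahead of the robot, y to its left, z up, the work surface at z = 0. Lengths are in mm, angles in rad, forces in N, time in s.
With the tool pointing down it reaches from about 400 to 875 mm from the base axis. Payload 4.4 kg.
Tool frame: the origin (TCP) lies midway between the tips of the shut fingers; the grasp point (between the pads) lies 19 mm behind it; z points along the fingers, y is the line along which they close (so a half turn about z gives the same grasp; the last joint's range is limited). The gripper opens to 85 mm and grips with 20 to 120 N. Pads are 22 mm wide; open, the fingers measure 114 mm over their backs; the gripper's body (76 mm by 85 mm) begins 54 mm behind the grasp point. The pads swing forward as they close: fully open they stand 13 mm farther back than shut.
Start: joints at [-1.392, 0.628, 0.038, 1.517, -0.027, 0.996, -0.02], TCP at [157.51, 630.641, 231.313] pointing down, gripper open.
Joint ranges: [-3.06, 3.06], [-0.37, 2.12], [-1.25, 1.32], [0.18, 2.47], [-1.1, 4.24], [0.23, 1.98], [-2.94, 2.94]. Speed limits (rad/s): [2.57, 2.57, 3.14, 3.14, 3.14, 3.14, 3.14].

### API

Orientations are given as [roll, pitch, yaw] about the fixed x, y, z axes, in that order (R = Rz(yaw) Ry(pitch) Rx(roll)).
In Python, from cell import ctrl gives the robot as it stands. The module is installed in compiled form; this text tells all that it offers.
- The arm moves only by the tool step_arm, never from a script. Its argument "commands" is one flat list of numbers, 7 for each row, row after row: the shift along the tool's x, y, z in cm, then the turn, a rotation vector about the tool's x, y, z in rad, then the opening, from 0 (shut) to 1 (fully open). A call has 1 to 10 rows; each row is the pose to reach, as a shift and turn from the pose commanded when the call began, along the tool's axes at that moment; what a row does not reach only later rows make up. A row lasts 1/10 s, in which the tool goes at most 50 mm and 8.59 degrees, less where a joint would pass 70% of its speed; a pose out of reach is approached as far as the arm can. A call with a gripper value outside its range is refused whole. The fingers move at their own pace and stop on an object; the grip force is fixed at half the most. Time passes only in rows, so rows that repeat a pose let the fingers close. It gives the time, the measured TCP pose, the force, the opening and the grip force at its end, in the units of the state.
- ctrl.read_state(): the state, without advancing time (a new reading comes with each control period).
- ctrl.get_image(name): name is "side" or "top"; returns a dict with "image" (480x640x3 uint8, red, green, blue), "range_z" (480x640 float32, mm along the optical axis (not along the pixel's ray), 0 where there is no reading), "vfov" (degrees; the focal length in pixels is half the picture's height over the tangent of half this angle, whatever the lens; pixels are square), "cx", "cy" (the principal point, pixels), "world_to_cam" (4x4, takes a point from world to camera coordinates). Camera axes: x right, y down, z forward; pixel columns grow to the right and rows downward; lengths in mm; the calibration is good to about 2 mm. A picture is of the moment at which its call begins.
- ctrl.finish_job(): hands the job in; it is judged then, once.
The state is a dict: "clock": time; "qpos": joint angles; "qd": joint speeds; "tau": joint torques, N m; "eef_pos": TCP position; "tool_rot": TCP orientation; "force": force on the tool from outside, world axes, zero at the start; "torque": the same for the moment, N m; "width": finger opening in mm; "gripper_force": force on a finger pad.
Only numpy, scipy, OpenCV 4.12 (cv2) and the standard library are available. Lean on these libraries where they do the work, as an engineer would, in place of code of your own. Each camera call takes 0.05 s, during which the arm holds its last target. There are 200 camera calls.

### The job

One of the two wooden tea caddies on the coffee counter stands open. With a fingertip, push its metal flap over until it lies flat on the box, and while pressing it down push it on by its raised ridge, away from its hinge, until its free edge is fully home beneath the metal lip, so that it stays shut when you let go. Do not lift or carry anything, do not force the flap, leave the caddy standing where it is and leave the other caddy and everything else on the counter alone.

Things in the scene. Friction and masses are not known exactly. Their poses are not given: they have to be found in the camera images.
- caddy: The open tea caddy: loose wooden box, 160 (x) by 130 (y) mm, 2.2 kg, sachets inside. Origin: centre of its underside; z up; x points from the hinge side (nearer the robot) to the lip side. Near and side walls 70 mm high. The flap's hinge line runs along y at z = 74 mm, x = -70 mm + value of joint carriage.
- flap (a joint): Angle of the flap about its hinge, rad: 0 = flat over the box (stop at -0.015), 1.57 = upright; starts at 1.15 to 1.5. A light spring pushes it up (about 0.1 N m when flat); let go untucked it rises to about 1.1. While raised it can be folded with under 2 N. It is a bare metal plate 4 mm thick, 118 mm wide (y), its free edge 122 mm from the hinge line, which lies at mid-thickness.
- carriage (a joint): Slide of the flap's hinge rod in its slots, m, along the caddy's +x: 0 = fully back (away from the lip), 0.020 = fully home (stop). It rubs with about 3 N and stays where it is left. At 0 the flat flap's edge is 8 mm short of the lip; at 0.020 it lies 12 mm beneath it. The raised flap can not pass through the lip. Starts between 0 and 0.003.
- flap_edge (a point): Middle of the flap's free edge, at mid-thickness, 122 mm from the hinge. Axes: x from hinge to edge along the flap, z out of its outer face.
- ridge (a point): Middle of the crest of the ridge on the flap's outer (upper when flat) face: 100 mm long, parallel to the hinge, 79 to 85 mm from it, standing 10 mm above the face (crest 12 mm above the flap's mid-plane). Push it from its hinge side.
- lip (a point): Middle of the lip's lower inner edge. The lip is a metal strip along the top of the far wall, full width of the box: caddy x = 60 to 80 mm, underside at z = 82 mm, top at z = 87 mm.
- closed_caddy: The other tea caddy, same shape and size, its flap already tucked. Leave alone. Origin: centre of its underside.
- cup_a: White espresso cup with handle at its +y, 60 mm wide, 58 mm high, beside the open caddy's +y side. Leave alone. Origin: centre of its underside.
- cup_b: The same kind of cup beside the closed caddy's +y side. Leave alone.
- saucers: Stack of white saucers, 120 mm wide, 42 mm high, beyond the caddies. Leave alone. Origin: centre of its underside.
- sugar_jar: Glass sugar jar, 70 mm wide, 110 mm high, beyond the caddies. Leave alone. Origin: centre of its underside.
- napkins: Black napkin box, 110 by 110 by 70 mm, paper showing to about 100 mm, on the right of the counter. Leave alone. Origin: centre of its underside.
- teaspoon: Metal measuring spoon, 140 mm long, lying near the robot. Leave alone.
- tumbler: Glass tumbler 64 mm wide, 100 mm high, beyond the caddies. Leave alone. Origin: centre of its underside.

How it is judged:
By the outcome, as a careful person would: the job done as asked, in the order asked, and still so for the second after the job is handed in, with the robot touching nothing.
It also fails if it takes over 37 s, if anything falls off the work surface, if the arm or the gripper's body presses on something with over 40 N, if the wrist force passes 120 N, or if a joint passes its speed limit or range.

## Working session

There is one attempt and no reset: what is moved stays moved. The work goes in short steps, Python scripts to look and compute and a tool call to move; the robot and the scene stay as the last step left them, time stands still between calls to the robot, and variables do not carry over. Pictures are saved under pics/ and viewed, at most 10 in all, crops included, and the job is handed in when it is done.

Besides the shell and the picture viewer there is one more tool, called after "Emit:" by a JSON object that holds its "fn" and its "kwargs". step_arm: Moves the arm, as the interface text tells. Its arguments: {"type":"object","properties":{"commands":{"type":"array"}},"required":["commands"]}

```bash
mkdir -p pics; cat > h.py <<'E'
import numpy as np,cv2
from cell import ctrl
def snap(n,tag):
    d=ctrl.get_image(n); cv2.imwrite(f'pics/{tag}.png',d['image'][:,:,::-1]); np.savez(f'{tag}.npz',**d); return d
def pts(d):
    f=240/np.tan(np.radians(d['vfov'])/2); z=d['range_z'].astype(float)
    v,u=np.mgrid[:480,:640]
    P=np.stack([(u-d['cx'])/f*z,(v-d['cy'])/f*z,z],-1)
    M=np.linalg.inv(d['world_to_cam']); return P@M[:3,:3].T+M[:3,3]
E
python3 - <<'E'
from h import *
for n in('top','side'):
    d=snap(n,n+'0'); M=np.linalg.inv(d['world_to_cam']); print(n,d['vfov'],M[:3,3].round(),M[:3,2].round(2),(d['range_z']==0).mean())
s=ctrl.read_state(); print({k:np.round(v,3) for k,v in s.items()})
E
```

```text
top 42.487620137270675 [ 366.  -38. 1377.] [ 0.17 -0.01 -0.99] 0.0041796875
side 57.7579121061818 [402. 706. 570.] [ 0.2  -0.83 -0.52] 0.003958333333333334
{'clock': np.float64(0.1), 'qpos': array([-1.392,  0.629,  0.038,  1.518, -0.027,  0.996, -0.02 ]), 'qd': array([ 0.   , -0.004,  0.   , -0.004,  0.001,  0.001, -0.002]), 'tau': array([ 4.0000e-03, -5.6452e+01,  1.2300e+00, -1.9397e+01,  1.1000e-02,
        5.0000e-03,  0.0000e+00]), 'eef_pos': array([157.379, 630.077, 230.476]), 'tool_rot': array([-3.14 ,  0.   ,  2.897]), 'force': array([ 0.503,  0.217, -0.804]), 'torque': array([-0.032, -0.037,  0.005]), 'gripper_force': np.float64(0.0), 'width': np.float64(85.764)}
```

View pics/top0.png

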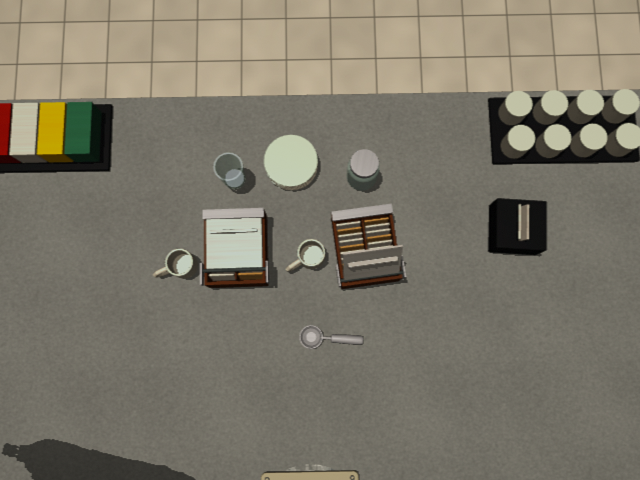

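View pics/side0.png

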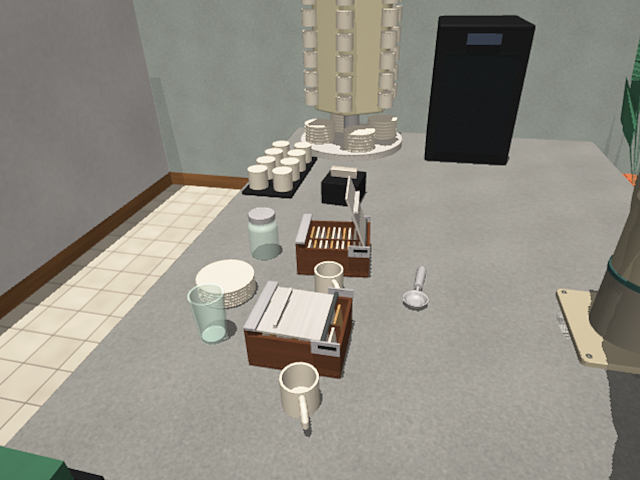

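The top view shows the open caddy at about pixel (370,247), its lip at (362,213) and its raised flap at (372,262). The closed caddy is at (235,248), with a cup between them at (311,254).

```bash
python3 - <<'E'
from h import *
d=dict(np.load('top0.npz')); P=pts(d)
b=np.zeros((480,640),bool); b[200:295,325:412]=1
Z=P[...,2]; print('table',np.median(Z[300:330,400:450]))
hsv=cv2.cvtColor(d['image'],cv2.COLOR_RGB2HSV)
m=b&(Z>80)&(Z<94)&(hsv[...,1]<60); m[225:]=0
q=P[m]; r=cv2.minAreaRect(q[:,:2].astype(np.float32)); print('lip',m.sum(),r,cv2.boxPoints(r).round(1),np.median(q[:,2]))
m=b&(Z>40); m2=b&(Z>95); q=P[m2]
print('flap',m2.sum(),q.min(0).round(),q.max(0).round())
r=cv2.minAreaRect(P[m&(Z<93)][:,:2].astype(np.float32)); print('box',r)
# side view flap
ds=dict(np.load('side0.npz')); Q=pts(ds)
c=np.linalg.norm(Q[...,:2]-q[:,:2].mean(0),axis=-1)<120
s=c&(Q[...,2]>95); print('side flap',s.sum(),Q[s].min(0).round(),Q[s].max(0).round())
# cup a
for n,(u0,u1,v0,v1) in dict(cup=(285,327,238,272),jar=(345,382,150,190),spoon=(298,366,323,352),sau=(264,320,135,190)).items():
    w=P[v0:v1,u0:u1]; k=w[w[...,2]>12]; print(n,k.min(0).round(),k.max(0).round())
# flap fit in caddy frame
lr=cv2.minAreaRect(P[b&(Z>80)&(Z<94)&(hsv[...,1]<60)&(np.arange(480)[:,None]<225)][:,:2].astype(np.float32))
bp=cv2.boxPoints(lr); e=[(bp[1]-bp[0]),(bp[2]-bp[1])]; e=max(e,key=np.linalg.norm); 
if e[1]<0:e=-e
yaw=np.arctan2(-e[0],e[1]); X=np.array([np.cos(yaw),np.sin(yaw)]);Y=np.array([-X[1],X[0]])
o=np.array(lr[0])-70*X; print('yaw',yaw,'origin',o)
for nm,k in(('top',q),('side',Q[s])):
    l=np.c_[(k[:,:2]-o)@X,(k[:,:2]-o)@Y,k[:,2]]
    for z in range(95,200,10):
        t=l[(l[:,2]>=z)&(l[:,2]<z+10)]
        if len(t): print(nm,z,len(t),np.percentile(t[:,0],[5,50,95]).round(),np.percentile(t[:,1],[2,98]).round())
    print(l[:,2].max())
E
```

```text
table 0.17366163837516524
lip 568 ((643.84423828125, -122.24830627441406), (21.734554290771484, 129.99392700195312), 6.914980888366699) [[ 625.2  -59. ]
 [ 640.9 -188.1]
 [ 662.5 -185.5]
 [ 646.8  -56.4]] 87.05569561915615
flap 1433 [ 366. -197.   95.] [ 555.  -38. 1377.]
box ((575.0091552734375, -131.23358154296875), (162.12445068359375, 142.7925262451172), 6.306317329406738)
side flap 571 [ 505. -195.   95.] [553. -73. 190.]
cup [366. -40.  12.] [ 593.   44. 1377.]
jar [ 366. -162.   12.] [ 775.  -38. 1377.]
spoon [ 359. -121.   12.] [ 409.   16. 1377.]
sau [366. -38.  12.] [ 835.   92. 1377.]
yaw 0.12068885 origin [ 574.35342407 -130.67603111]
top 95 119 [-63. -61. -58.] [-55.  56.]
top 105 135 [-60. -57. -55.] [-57.  55.]
top 115 119 [-55. -54. -51.] [-58.  57.]
top 125 83 [-53. -51. -49.] [-57.  56.]
top 135 22 [-50. -47. -44.] [-59.  58.]
top 145 81 [-52. -44. -41.] [-58.  57.]
top 155 353 [-52. -44. -38.] [-51.  53.]
top 165 141 [-39. -36. -34.] [-57.  57.]
top 175 157 [-35. -33. -30.] [-57.  57.]
top 185 181 [-31. -29. -26.] [-56.  55.]
top 195 2 [-29. -28. -28.] [49. 56.]
1377.3279808775544
side 95 55 [-64. -62. -60.] [-54.  60.]
side 105 51 [-60. -58. -55.] [-53.  61.]
side 115 52 [-57. -55. -53.] [-54.  60.]
side 125 29 [-53. -51. -48.] [ 6. 61.]
side 135 18 [-50. -48. -44.] [28. 60.]
side 145 76 [-54. -46. -42.] [-52.  61.]
side 155 116 [-53. -47. -40.] [-50.  61.]
side 165 57 [-39. -38. -35.] [-56.  60.]
side 175 57 [-36. -34. -31.] [-54.  60.]
side 185 60 [-33. -30. -28.] [-56.  58.]
189.69841332779885
```

The point clouds put the open caddy at (574,-131) mm, yaw 0.12. The flap is at about 1.22 rad with its hinge at x ≈ -70, so the carriage is near 0. I'll move behind it with the fingers shut.

Emit:
{"fn": "step_arm", "kwargs": {"commands": [-37.6, -29.8, 0, 0, 0, 1.4, 0, -37.6, -29.8, 0, 0, 0, 1.4, 0, -37.6, -29.8, 0, 0, 0, 1.4, 0, -37.6, -29.8, 0, 0, 0, 1.4, 0, -37.6, -29.8, 0, 0, 0, 1.4, 0, -37.6, -29.8, 0, 0, 0, 1.4, 0, -37.6, -29.8, 0, 0, 0, 1.4, 0, -37.6, -29.8, 0, 0, 0, 1.4, 0, -37.6, -29.8, 0, 0, 0, 1.4, 0, -37.6, -29.8, 0, 0, 0, 1.4, 0]}}

```text
clock: 1.1
eef_pos: [452.2, 246.3, 231.4]
tool_rot: [3.14, 0.002, 1.488]
force: [0.0, 0.7, -1.4]
width: -0.1
gripper_force: 0.0
```

Emit:
{"fn": "step_arm", "kwargs": {"commands": [-39.2, 4.1, 0, 0, 0, 1.377, 0, -39.2, 4.1, 0, 0, 0, 1.377, 0, -39.2, 4.1, 0, 0, 0, 1.377, 0, -39.2, 4.1, 0, 0, 0, 1.377, 0, -39.2, 4.1, 0, 0, 0, 1.377, 0, -39.2, 4.1, 0, 0, 0, 1.377, 0, -39.2, 4.1, 0, 0, 0, 1.377, 0, -39.2, 4.1, 0, 0, 0, 1.377, 0, -39.2, 4.1, 0, 0, 0, 1.377, 0, -39.2, 4.1, 0, 0, 0, 1.377, 0]}}

```text
clock: 2.1
eef_pos: [461.4, -145.0, 231.0]
tool_rot: [3.141, 0.001, 0.115]
force: [-0.3, 0.6, -1.2]
width: -0.3
gripper_force: 0.0
```

Emit:
{"fn": "step_arm", "kwargs": {"commands": [0, 0, 4, 0, 0, 0, 0, 0, 0, 8, 0, 0, 0, 0, 0, 0, 10.5, 0, 0, 0, 0, 1.5, 0, 10.5, 0, 0, 0, 0, 3.2, 0, 10.5, 0, 0, 0, 0, 3.2, 0, 10.5, 0, 0, 0, 0]}}

```text
clock: 2.7
eef_pos: [495.9, -137.6, 125.7]
tool_rot: [-3.141, -0.001, 0.127]
force: [-0.5, 0.2, -0.2]
width: 0.4
gripper_force: 0.0
```

```bash
cat >> h.py <<'E'
O=np.array([574.35,-130.68]);YAW=.1207;R=np.array([[np.cos(YAW),np.sin(YAW)],[-np.sin(YAW),np.cos(YAW)]])
def loc(p): p=np.asarray(p,float); return np.concatenate([(p[...,:2]-O)@R.T,p[...,2:]],-1)
def st():
    s=ctrl.read_state(); print(s['clock'],loc(s['eef_pos']).round(1),s['tool_rot'].round(3),s['force'].round(1))
E
python3 - <<'E'
from h import *
st(); d=snap('side','side1')
cv2.imwrite('pics/c1.png',cv2.resize(d['image'][120:300,240:440,::-1],None,fx=3,fy=3,interpolation=2))
E
```

```text
2.7 [-78.7   2.6 125.7] [-3.141e+00 -1.000e-03  1.270e-01] [-0.5  0.2 -0.2]
```

View pics/c1.png

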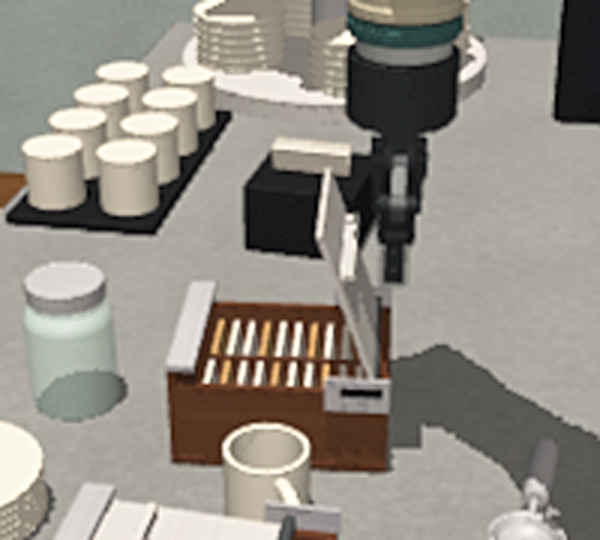

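The tip is at crop (395,275), just behind the raised flap and below its ridge (348,235), as planned. Now I'll fold the flap.

Emit:
{"fn": "step_arm", "kwargs": {"commands": [1.2, 0, 0.1, 0, 0, 0, 0, 2.1, 0, 0.3, 0, 0, 0, 0, 2.6, 0, 0.5, 0, 0, 0, 0, 3.1, 0, 0.7, 0, 0, 0, 0, 3.6, 0, 1.0, 0, 0, 0, 0, 4.1, 0, 1.3, 0, 0, 0, 0, 4.1, 0, 1.3, 0, 0, 0, 0]}}

```text
clock: 3.45
eef_pos: [534.9, -134.8, 112.8]
tool_rot: [3.141, 0.0, 0.12]
force: [-0.2, 0.8, -1.0]
width: -0.1
gripper_force: 0.1
```

```bash
python3 - <<'E'
from h import *
st(); d=snap('side','side2'); Q=loc(pts(d)); st()
cv2.imwrite('pics/c2.png',cv2.resize(d['image'][120:300,240:440,::-1],None,fx=3,fy=3,interpolation=2))
b=(abs(Q[...,1]-45)<12)&(Q[...,0]>-75)&(Q[...,0]<60)&(Q[...,2]>84)&(Q[...,2]<200); q=Q[b]
for x in range(-70,60,10):
    t=q[(q[:,0]>=x)&(q[:,0]<x+10)]
    if len(t): print(x,len(t),np.median(t,0).round(1))
E
```

```text
3.45 [-39.6   0.6 112.8] [3.141 0.    0.12 ] [-0.2  0.8 -1. ]
3.5 [-39.9   0.5 113. ] [3.141 0.    0.12 ] [0.2 0.1 0.4]
-60 45 [-53.   45.   92.6]
-50 55 [-44.9  48.7 164.4]
-40 67 [-34.5  46.4 165.9]
-30 34 [-24.3  44.2 120.8]
-20 43 [-16.3  48.5 134.5]
-10 27 [ -5.2  43.6 139.7]
0 32 [  5.1  44.9 150.3]
10 24 [ 14.   45.6 158.5]
50 5 [59.1 47.4 85.4]
```

View pics/c2.png

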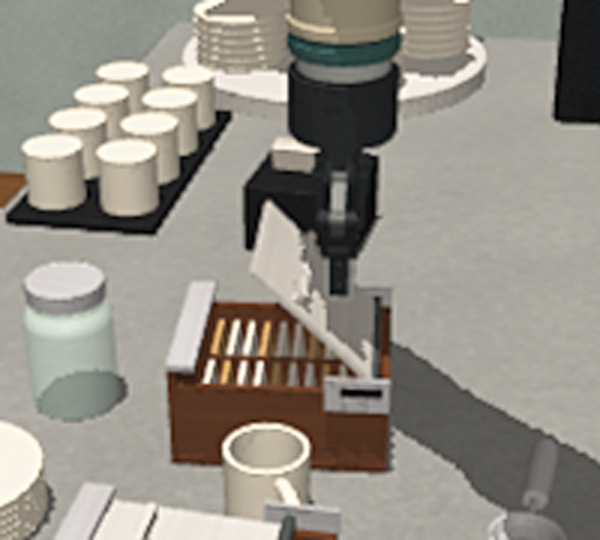

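The flap follows the fingertip, now at about 0.78 rad, with its hinge still at x ≈ -70 and a force near zero. I'll keep folding.

Emit:
{"fn": "step_arm", "kwargs": {"commands": [0.45, 0, 0.4, 0, 0, 0, 0, 0.85, 0, 0.85, 0, 0, 0, 0, 1.2, 0, 1.35, 0, 0, 0, 0, 1.55, 0, 1.85, 0, 0, 0, 0, 1.75, 0, 2.3, 0, 0, 0, 0, 1.9, 0, 2.75, 0, 0, 0, 0, 2.0, 0, 3.2, 0, 0, 0, 0, 2.0, 0, 3.5, 0, 0, 0, 0, 2.0, 0, 3.5, 0, 0, 0, 0]}}

```text
clock: 4.4
eef_pos: [554.6, -132.4, 78.0]
tool_rot: [3.141, -0.0, 0.12]
force: [-0.9, -0.1, 0.9]
width: -0.2
gripper_force: 0.5
```

```bash
python3 - <<'E'
from h import *
st(); d=snap('side','side3'); Q=loc(pts(d)); st()
cv2.imwrite('pics/c3.png',cv2.resize(d['image'][120:300,240:440,::-1],None,fx=3,fy=3,interpolation=2))
b=(abs(Q[...,1]-45)<12)&(Q[...,0]>-75)&(Q[...,0]<82)&(Q[...,2]>40)&(Q[...,2]<120); q=Q[b]
for x in range(-75,82,5):
    t=q[(q[:,0]>=x)&(q[:,0]<x+5)]
    if len(t): print(x,len(t),np.median(t,0).round(1))
E
```

```text
4.4 [-19.8   0.6  78. ] [ 3.141 -0.     0.12 ] [-0.9 -0.1  0.9]
4.45 [-19.8   0.6  78.2] [ 3.142 -0.     0.12 ] [-0.2  0.7  0.7]
-75 12 [-71.6  45.7  75.6]
-70 11 [-68.1  45.   76.6]
-65 12 [-62.2  46.1  74.8]
-60 17 [-57.6  43.6  75.2]
-55 12 [-52.3  47.6  75.1]
-50 12 [-47.   42.9  75.5]
-45 13 [-42.5  45.1  75.8]
-40 12 [-37.1  43.9  76. ]
-35 16 [-33.3  46.4  75.9]
-30 15 [-27.6  48.4  76.3]
-25 16 [-22.4  41.2  76.4]
-20 12 [-18.1  46.6  76.4]
-15 14 [-12.4  47.3  76.2]
-10 16 [-7.5 41.1 76.7]
-5 13 [-2.7 43.2 76.8]
0 16 [ 3.  43.8 76.6]
5 15 [ 7.8 47.  77.7]
10 23 [12.4 49.2 85.6]
15 18 [17.6 44.5 77.6]
20 14 [22.6 46.3 78. ]
25 14 [27.7 41.7 78. ]
30 15 [32.6 44.5 78.3]
35 17 [37.3 48.5 78.7]
40 12 [42.5 45.  79.1]
45 16 [46.8 45.6 79.1]
50 9 [51.4 45.5 78.3]
55 10 [58.9 42.8 84.5]
60 13 [62.7 43.6 86.3]
65 12 [67.5 45.3 85.1]
70 20 [72.5 46.7 85.3]
75 8 [76.7 46.6 85.7]
```

View pics/c3.png

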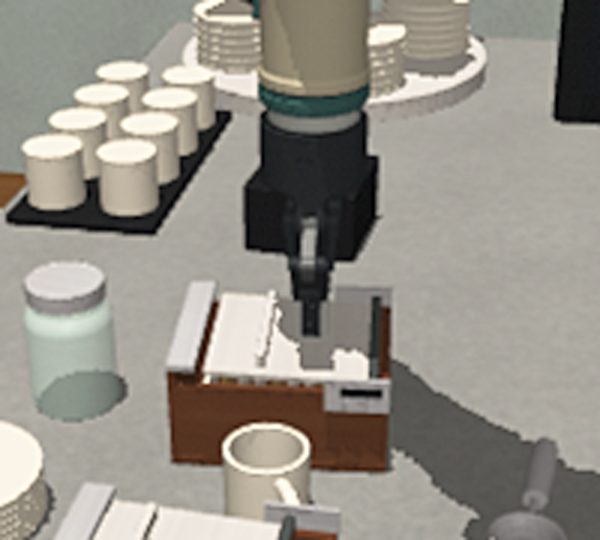

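The flap is nearly flat at about 0.04 rad, its edge about 8 mm short of the lip. I'll press lightly and check the force.

Emit:
{"fn": "step_arm", "kwargs": {"commands": [0, 0, 0.15, 0, 0, 0, 0, 0, 0, 0.3, 0, 0, 0, 0, 0, 0, 0.35, 0, 0, 0, 0, 0, 0, 0.35, 0, 0, 0, 0]}}

```text
clock: 4.85
eef_pos: [554.7, -132.4, 75.3]
tool_rot: [-3.142, -0.001, 0.12]
force: [0.4, 0.6, 5.0]
width: -0.2
gripper_force: 2.3
```

Emit:
{"fn": "step_arm", "kwargs": {"commands": [0.3, 0, 0, 0, 0, 0, 0, 0.6, 0, 0, 0, 0, 0, 0, 0.9, 0, 0, 0, 0, 0, 0, 1.2, 0, 0, 0, 0, 0, 0, 1.5, 0, 0, 0, 0, 0, 0, 1.5, 0, 0, 0, 0, 0, 0]}}

```text
clock: 5.45
eef_pos: [568.6, -130.8, 75.1]
tool_rot: [-3.141, 0.001, 0.12]
force: [-2.9, 0.3, 6.8]
width: 0.2
gripper_force: 3.2
```

```bash
python3 -c "
from h import *
st()"
```

```text
5.45 [-5.7  0.6 75.1] [-3.141e+00  1.000e-03  1.200e-01] [-2.9  0.3  6.8]
```

Emit:
{"fn": "step_arm", "kwargs": {"commands": [0.2, 0, 0, 0, 0, 0, 0, 0.4, 0, 0, 0, 0, 0, 0, 0.6, 0, 0, 0, 0, 0, 0, 0.8, 0, 0, 0, 0, 0, 0, 1.0, 0, 0, 0, 0, 0, 0, 1.2, 0, 0, 0, 0, 0, 0, 1.2, 0, 0, 0, 0, 0, 0]}}

```text
clock: 6.15
eef_pos: [580.0, -129.7, 75.0]
tool_rot: [-3.141, 0.002, 0.119]
force: [-2.2, -0.7, 5.6]
width: 0.2
gripper_force: 2.9
```

```bash
cat >> h.py <<'E'
def look(tag):
    st(); d=snap('side',tag); Q=loc(pts(d))
    b=(abs(Q[...,1]-40)<18)&(Q[...,0]>-10)&(Q[...,0]<60)
    r=Q[b&(Q[...,2]>82.5)&(Q[...,0]<45)]; print('ridge x',np.median(r[:,0]) if len(r) else None,len(r),r[:,0].min(),r[:,0].max())
    e=Q[b&(Q[...,2]>72)&(Q[...,2]<81)&(Q[...,0]>40)]; print('face z near edge',np.median(e[:,2]),e[:,0].max())
    l=Q[(abs(Q[...,1])<90)&(Q[...,0]>45)&(Q[...,0]<95)&(abs(Q[...,2]-86)<2.5)]
    print('lip',np.percentile(l[:,0],[2,50,98]).round(1),np.percentile(l[:,1],[2,98]).round(1))
    cv2.imwrite(f'pics/{tag}c.png',cv2.resize(d['image'][120:300,240:440,::-1],None,fx=3,fy=3,interpolation=2))
E
python3 -c "
from h import *
look('side4')"
```

```text
6.15 [ 5.7  0.3 75. ] [-3.141e+00  2.000e-03  1.190e-01] [-2.2 -0.7  5.6]
ridge x 13.9577745290622 3348 -9.981066416030124 44.21069266732405
face z near edge 73.3330166875358 59.08752918527146
lip [58.6 68.2 78.1] [-63.   64.7]
```

Emit:
{"fn": "step_arm", "kwargs": {"commands": [0.2, 0, 0, 0, 0, 0, 0, 0.4, 0, 0, 0, 0, 0, 0, 0.6, 0, 0, 0, 0, 0, 0, 0.8, 0, 0, 0, 0, 0, 0, 1.0, 0, 0, 0, 0, 0, 0, 1.0, 0, 0, 0, 0, 0, 0]}}

```text
clock: 6.8
eef_pos: [591.0, -128.2, 74.9]
tool_rot: [3.141, 0.0, 0.12]
force: [-2.5, 0.2, 4.3]
width: 0.2
gripper_force: 2.3
```

```bash
sed -i "s/(Q\[...,2\]>82.5)/(Q[...,2]>82.5)\&(Q[...,2]<89)\&(Q[...,1]>28)/" h.py
python3 -c "
from h import *
look('side5')"
```

```text
6.8 [16.9  0.4 74.9] [3.141 0.    0.12 ] [-2.5  0.2  4.3]
ridge x 29.68132563335421 9 27.670142385032737 33.35435886852746
face z near edge 73.25303156649397 59.46677699246616
lip [58.6 68.3 78.1] [-62.9  65.8]
```

View pics/side5c.png

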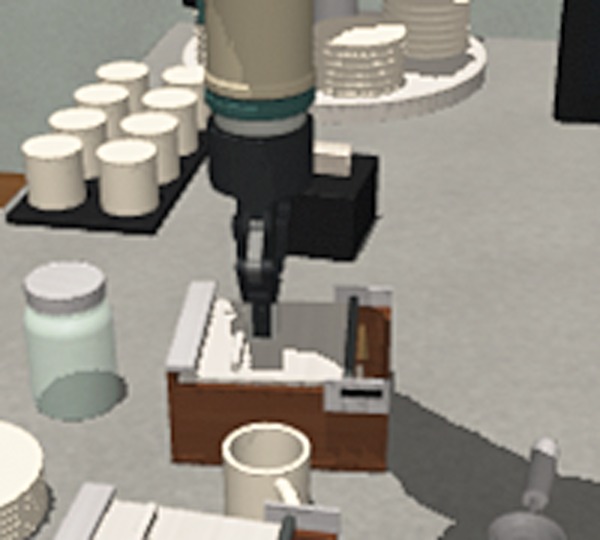

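The flap's edge is under the lip and the ridge at crop (238,335) has moved about 16 mm, with the box still. I'll push on to the stop.

Emit:
{"fn": "step_arm", "kwargs": {"commands": [0.15, 0, 0, 0, 0, 0, 0, 0.3, 0, 0, 0, 0, 0, 0, 0.45, 0, 0, 0, 0, 0, 0, 0.45, 0, 0, 0, 0, 0, 0]}}

```text
clock: 7.25
eef_pos: [593.3, -127.8, 74.5]
tool_rot: [-3.141, 0.004, 0.119]
force: [-7.1, -0.5, 7.3]
width: 0.1
gripper_force: 5.1
```

```bash
python3 -c "
from h import *
look('side6')"
```

```text
7.25 [19.2  0.6 74.5] [-3.141  0.004  0.119] [-7.1 -0.5  7.3]
ridge x 30.09418289693079 11 28.342514686503286 33.07305958229083
face z near edge 73.06246366033335 59.68808643793845
lip [58.5 68.1 77.9] [-62.1  65.2]
```

Emit:
{"fn": "step_arm", "kwargs": {"commands": [0.12, 0, 0, 0, 0, 0, 0, 0.12, 0, 0, 0, 0, 0, 0, 0.12, 0, 0, 0, 0, 0, 0]}}

```text
clock: 7.6
eef_pos: [593.3, -127.8, 74.4]
tool_rot: [-3.14, 0.006, 0.119]
force: [-9.7, -1.0, 8.5]
width: 0.2
gripper_force: 6.3
```

```bash
python3 -c "
from h import *
look('side7')"
```

```text
7.6 [19.2  0.5 74.4] [-3.14   0.006  0.119] [-9.7 -1.   8.5]
ridge x 30.031147823195262 8 28.121490370063785 33.55147614437435
face z near edge 72.99763176092011 59.83426842555655
lip [58.7 68.3 77.9] [-62.5  64.5]
```

The force rises with no more motion, so the flap is fully home. I'll ease off and lift straight up.

Emit:
{"fn": "step_arm", "kwargs": {"commands": [-0.35, 0, 0, 0, 0, 0, 0, -0.45, 0, -0.3, 0, 0, 0, 0, -0.6, 0, -1, 0, 0, 0, 0, -0.8, 0, -4, 0, 0, 0, 0, -0.8, 0, -8, 0, 0, 0, 0, -3, 0, -12, 0, 0, 0, 0, -8, 0, -14, 0, 0, 0, 0, -12, 0, -14, 0, 0, 0, 0, -14, 0, -14, 0, 0, 0, 0, -14, 0, -14, 0, 0, 0, 0]}}

```text
clock: 8.65
eef_pos: [455.3, -144.0, 215.6]
tool_rot: [-3.14, -0.0, 0.117]
force: [-0.2, -0.4, 0.8]
width: -0.1
gripper_force: 0.0
```

```bash
python3 - <<'E'
from h import *
look('side8'); d=snap('top','top8'); P=pts(d)
L=loc(P); Z=P[...,2]
for lo,hi in((82,90),): 
    m=(L[...,0]>45)&(L[...,0]<95)&(abs(L[...,1])<80)&(Z>lo)&(Z<hi); print('lip top',cv2.minAreaRect(P[m][:,:2].astype(np.float32)))
    m=(L[...,0]>5)&(L[...,0]<50)&(abs(L[...,1])<60)&(Z>82.5)&(Z<hi); print('ridge top',np.median(L[m],0),m.sum())
m=(L[...,0]>35)&(L[...,0]<57)&(abs(L[...,1])<50); print('face',np.median(Z[m]))
cv2.imwrite('pics/f.png',np.hstack([cv2.resize(x[:,:,::-1],(400,300)) for x in (cv2.resize(d['image'][120:300,240:440],None,fx=3,fy=3),np.load('side8.npz')['image'][150:300,240:440])]))
E
```

```text
8.65 [-119.8    1.1  215.6] [-3.14  -0.     0.117] [-0.2 -0.4  0.8]
ridge x 30.221121282638325 17 26.820767405248965 32.70025368920359
face z near edge 79.46522858399675 58.9673835853792
lip [58.7 68.5 78.1] [-63.2  64.6]
lip top ((637.1048583984375, -122.7143783569336), (36.33350372314453, 129.42681884765625), 6.9161505699157715)
ridge top [32.87666929  3.72061422 84.32531835] 235
face 81.28392409612297
```

View pics/f.png

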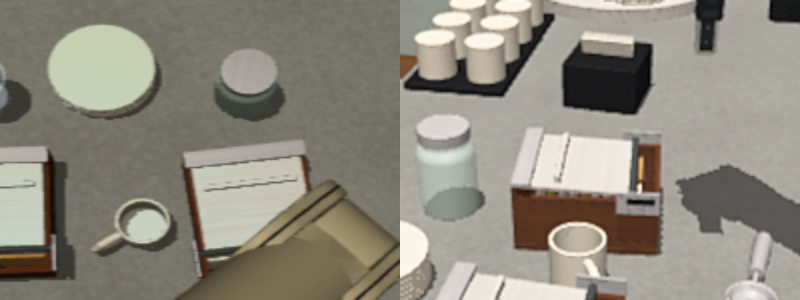

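The picture shows the flap tucked under the lip, with its spring holding it up against the lip's underside. The ridge is at about 31–32 mm, so the carriage is home. The caddy hasn't shifted and the arm is clear.

```bash
python3 -c "
from cell import ctrl
print(ctrl.finish_job())"
```

```text
the job is handed in; nothing more can be done
None
```

The open caddy's flap is folded flat, pushed fully home under its lip and holding on its own; the caddy did not shift, and the job was handed in at about 9 s of the 37 s allowed.

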